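Set up the round hand punches on the rail in order of size

ROBOT

A 6-joint arm with a two-finger parallel gripper is mounted at the origin on a cart in front of the work surface, level with it; the furniture and walls round the work are solid. World frame = base frame: x ahead of the robot, y to its left, z up, the work surface at z = 0. Lengths are in mm, angles in rad, forces in N, time in s.
With the tool pointing down it reaches from about 250 to 775 mm from the base axis. Payload 4 kg.
Tool frame: the origin (TCP) lies between the finger pads; the fingertips stand 19 mm ahead of it and the grasp point (between the pads) is the TCP; z points along the fingers, y is the direction in which the jaws open and shut (so a half turn about z gives the same grasp; the last joint's range is limited). The gripper opens to 85 mm and grips with 20 to 120 N. Pads are 22 mm wide; open, the fingers measure 114 mm over their backs; the gripper's body (76 mm by 85 mm) begins 54 mm behind the grasp point. The pads swing forward as they close: fully open they stand 13 mm farther back than shut.
Start: joints at [-1.294, 0.087, 1.371, -0, 1.684, -0.103], TCP at [203.902, -510.823, 250.341] pointing down, gripper open.
Joint ranges: [-3.1, 3.1], [-0.76, 2.03], [0.27, 2.55], [-1.08, 4.22], [0.17, 2.65], [-2.57, 2.57]. Speed limits (rad/s): [2.79, 2.79, 3.14, 3.14, 3.14, 3.14].

INTERFACE

Orientations are given as a rotation vector (axis times angle).
In Python, from plant import r gives the robot as it stands.
- The arm moves only by the tool move_arm, never from a script. Its argument "commands" is a list of rows, each a list of 7 numbers: the shift along the tool's x, y, z in units of 25 mm (1.0 is 25 mm), then the turn, a rotation vector about the tool's x, y, z in units of 5 degrees (1.0 is 5 degrees), then the opening, from -1 (shut) to 1 (fully open). In form: [[dx, dy, dz, ax, ay, az, grip], ...]. A call has 1 to 20 rows; each row is the pose to reach, as a shift and turn from the pose measured when the call began, along the tool's axes at that moment; what a row does not reach only later rows make up. A row lasts 1/8 s, in which the tool goes at most 62.5 mm and 10.7 degrees, less where a joint would pass 70% of its speed; a pose out of reach is approached as far as the arm can. A call with a gripper value outside its range is refused whole. The fingers move at their own pace and stop on an object; the grip force is fixed at half the most. Time passes only in rows, so rows that repeat a pose let the fingers close. It gives the time, the measured TCP pose, the force and the opening at its end, in the units of the state.
- r.state(): the state, without advancing time (a new reading comes with each control period).
- r.get_image(name): name is "side" or "top" or "wrist"; returns (picture, depth): 384x512x3 uint8, red, green, blue; 384x512 float32, mm along the optical axis (not along the pixel's ray), 0 where there is no reading.
- r.camera_model(name): a dict with "intrinsics" (3x3 intrinsics, pixels), "k1" (the pictures are not rectified: a ray, as slopes to the right and down, at radius r is drawn at 1 + k1 r^2 times it, then the intrinsics apply), "R" (3x3) and "t" (3): a world point X has camera coordinates R X + t; the wrist camera has in their place "hand_eye" (4x4, takes a point from camera to tool coordinates, whose origin is the TCP and whose axes are the flange's). Camera axes: x right, y down, z forward; pixel columns grow to the right and rows downward; lengths in mm; the calibration is good to about 2 mm. A picture is of the moment at which its call begins: read the wrist's pose just before it. camera_model takes no time and is no camera call.
- r.finish_job(): hands the job in, once; it reports no verdict.
The state is a dict: "t": time; "qpos": joint angles; "joint_vel": joint speeds; "joint_efforts": joint torques, N m; "eef_pos": TCP position; "ee_rot": TCP orientation; "wrist_force": force on the tool from outside, world axes, zero at the start; "ft_torque": the same for the moment, N m; "gripper_width": finger opening in mm.
Only numpy, scipy, OpenCV 4.12 (cv2) and the standard library are available. Lean on these libraries where they do the work, as an engineer would, in place of code of your own. Each camera call takes 0.05 s, during which the arm holds its last target. There are 200 camera calls.

TASK

Set up the four round hand punches on the wooden punch rail for the next job: one over each wooden stub, upright, ring down on the rail and roughly centred on its stub. Put them in order of size, with the largest at the end beside the white cutting pad, where it is used first, and the smallest at the far end. Their edges are ground sharp, so set them down, do not drop them, and do not knock any over.

Things in the scene. Friction and masses are not known exactly. Their poses are not given: they have to be found in the camera images.
- punch_36: The smallest of four loose steel hand punches, upright, ring down. Ring 36 mm outside, 31 mm inside, 26 mm high; a thin arched yoke joins it to a dark round shank (18 mm diameter, 20.5 mm head). Height 94 mm; grip the plain shank 47 to 88 mm above the ring's edge, in any direction. About 0.16 kg. Origin: centre of the ring's lower edge; z up the shank.
- punch_46: The second smallest of four loose steel hand punches, upright, ring down. Ring 46 mm outside, 41 mm inside, 26 mm high; a thin arched yoke joins it to a dark round shank (18 mm diameter, 20.5 mm head). Height 99 mm; grip the plain shank 52 to 93 mm above the ring's edge, in any direction. About 0.21 kg. Origin: centre of the ring's lower edge; z up the shank.
- punch_56: The second largest of four loose steel hand punches, upright, ring down. Ring 56 mm outside, 51 mm inside, 26 mm high; a thin arched yoke joins it to a dark round shank (18 mm diameter, 20.5 mm head). Height 103 mm; grip the plain shank 56 to 97 mm above the ring's edge, in any direction. About 0.26 kg. Origin: centre of the ring's lower edge; z up the shank.
- punch_66: The largest of four loose steel hand punches, upright, ring down. Ring 66 mm outside, 61 mm inside, 26 mm high; a thin arched yoke joins it to a dark round shank (18 mm diameter, 20.5 mm head). Height 108 mm; grip the plain shank 61 to 102 mm above the ring's edge, in any direction. About 0.32 kg. Origin: centre of the ring's lower edge; z up the shank.
- stub_1: Wooden stub 1 of four identical ones in a row on the rail, numbered from the left end (+y side) to the right; 12 mm diameter, 12 mm high, 78 mm apart, fixed. Any punch's ring goes over it from above until its edge rests on the rail. Origin: centre of the stub's foot, on the rail's face 21 mm above the table; z up, x and y as the rail's.
- stub_2: Wooden stub 2 of four identical ones in a row on the rail, numbered from the left end (+y side) to the right; 12 mm diameter, 12 mm high, 78 mm apart, fixed. Any punch's ring goes over it from above until its edge rests on the rail. Origin: centre of the stub's foot, on the rail's face 21 mm above the table; z up, x and y as the rail's.
- stub_3: Wooden stub 3 of four identical ones in a row on the rail, numbered from the left end (+y side) to the right; 12 mm diameter, 12 mm high, 78 mm apart, fixed. Any punch's ring goes over it from above until its edge rests on the rail. Origin: centre of the stub's foot, on the rail's face 21 mm above the table; z up, x and y as the rail's.
- stub_4: Wooden stub 4 of four identical ones in a row on the rail, numbered from the left end (+y side) to the right; 12 mm diameter, 12 mm high, 78 mm apart, fixed. Any punch's ring goes over it from above until its edge rests on the rail. Origin: centre of the stub's foot, on the rail's face 21 mm above the table; z up, x and y as the rail's.
- rail: The pale hardwood punch rail that carries the stubs, 318 x 84 mm, upper face 21 mm above the table, on rubber feet, does not move. Left of it a fixed hand press, 0.5 m tall, fills x 0.48 to 0.69, y 0.11 to 0.25: pass on its robot side. Origin: below its middle, on the table; y runs along the row (towards stub 1), x across it, away from the robot.
- pad: White rectangular nylon cutting pad, 110 x 88 x 16 mm, lying at one end of the rail, about 100 mm (centre) from the end stub; does not move. It lies at either end (the other end has a flat round black tin). Origin: centre of its underside.
There are look-alikes about, which are no part of the job. What is shaped like the punch_66 but red or yellow is not meant.

How it is judged:
By the outcome, as a careful person would: the job done as asked, in the order asked, and still so for the second after the job is handed in, with the robot touching nothing.
It also fails if it takes over 96 s, if anything falls off the work surface, if the arm or the gripper's body presses on something with over 40 N, if the wrist force passes 120 N, or if a joint passes its speed limit or range.

## Working session

There is one attempt and no reset: what is moved stays moved. The work goes in short steps, Python scripts to look and compute and a tool call to move; the robot and the scene stay as the last step left them, time stands still between calls to the robot, and variables do not carry over. Pictures are saved under pics/ and viewed, about 12 in all and at most 16, crops included, and the job is handed in when it is done.

Besides the shell and the picture viewer there is one more tool, called in YAML: its name, and indented under it one key for each argument. move_arm: Moves the arm, as the interface text tells. Its arguments: {"type":"object","properties":{"commands":{"type":"array","items":{"type":"array","items":{"type":"number"}}}},"required":["commands"]}

```bash
mkdir -p pics; ls; cat > h.py <<'E'
import numpy as np,cv2
from plant import r
from scipy.spatial.transform import Rotation as Ro
def pts(name,D,st=None):
    m=r.camera_model(name);K=np.array(m["intrinsics"]);k1=m["k1"]
    v,u=np.mgrid[:D.shape[0],:D.shape[1]].astype(float)
    c=cv2.undistortPoints(np.stack([u.ravel(),v.ravel()],1)[:,None],K,np.array([k1,0,0,0,0.]))[:,0]
    P=np.c_[c,np.ones(len(c))]*D.reshape(-1,1)
    if name=="wrist":
        H=np.array(m["hand_eye"]);P=P@H[:3,:3].T+H[:3,3]
        P=P@Ro.from_rotvec(st["ee_rot"]).as_matrix().T+np.array(st["eef_pos"])
    else: P=(P-np.array(m["t"]))@np.array(m["R"])
    return P.reshape(*D.shape,3)
E
python3 - <<'E'
from h import *
for n in("top","side"):
    I,D=r.get_image(n);np.savez(n+"0.npz",I=I,D=D);cv2.imwrite(f"pics/{n}0.png",I[:,:,::-1])
print(r.state())
E
```

```text
pics
{'t': 0.1, 'qpos': array([-1.29408445e+00,  8.78938601e-02,  1.37216948e+00, -1.18939631e-06,
        1.68361434e+00, -1.03085454e-01]), 'joint_vel': array([ 3.90430144e-04, -1.10965026e-03, -3.21327760e-03, -5.98789916e-05,
       -1.14852051e-04,  2.22583741e-03]), 'joint_efforts': array([ 2.79957509e-03, -3.53012002e+01, -3.14220071e+01, -4.65380856e-05,
        7.92000705e-03, -4.51086123e-06]), 'eef_pos': array([ 203.7861376 , -510.38532695,  249.21550622]), 'ee_rot': array([-3.08307769e+00, -5.92612820e-01,  2.85630774e-04]), 'wrist_force': array([-0.68891667, -0.59030257,  0.08371168]), 'ft_torque': array([ 0.0019582 ,  0.03321535, -0.01681463]), 'gripper_width': 85.56185584009714}
```

View pics/top0.png

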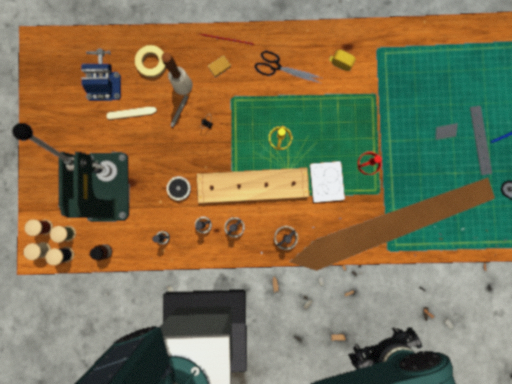

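View pics/side0.png

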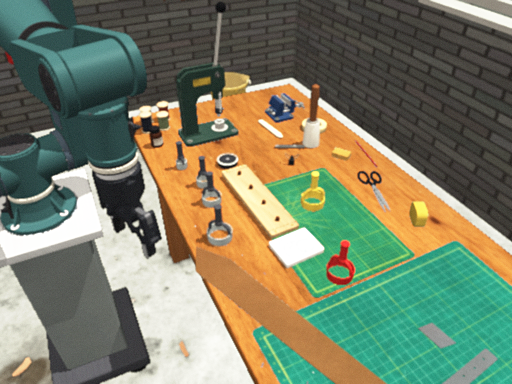

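Top view: punches at about (161,239), (203,226), (234,229) and (286,238). The rail spans x 197–308, with the white pad on its right (-y) end at (328,182) and the black tin on the left. So stub 4 gets the largest punch. Next I'll measure the positions.

```bash
python3 - <<'E'
from h import *
from scipy import ndimage as nd
d=np.load("top0.npz");P=pts("top",d["D"]);I=d["I"].astype(int)
Z=P[...,2]
for n,(u,v) in dict(p1=(161,239),p2=(203,226),p3=(234,229),p4=(286,238)).items():
    w=P[v-18:v+19,u-18:u+19].reshape(-1,3)
    h=w[w[:,2]>75]; print(n,len(h),h.mean(0).round(1) if len(h) else w[:,2].max(),h[:,2].max() if len(h) else 0)
    g=w[(w[:,2]>17)&(w[:,2]<35)]; 
    if len(g): print('  ring',len(g),g.min(0).round(),g.max(0).round(), ((g.min(0)+g.max(0))/2).round(1))
m=(Z>14)&(Z<38);m[:165]=0;m[206:]=0;m[:,:195]=0;m[:,311:]=0
Q=P[m&(Z<24)];rc=cv2.minAreaRect(Q[:,:2].astype(np.float32));print("rail",rc,np.median(Q[:,2]))
S=m&(Z>26)
l,n=nd.label(S)
for i in range(1,n+1): print("stub",(l==i).sum(),P[l==i].mean(0).round(1),np.argwhere(l==i).mean(0)[::-1])
for u,v in[(328,182),(178,188)]: print(P[v,u].round(1))
cv2.imwrite("pics/c1.png",cv2.resize(d["I"][160:265,140:350,::-1],None,fx=3.8,fy=3.8,interpolation=cv2.INTER_CUBIC))
d=np.load("side0.npz");cv2.imwrite("pics/c2.png",cv2.resize(d["I"][130:280,150:340,::-1],None,fx=4,fy=4,interpolation=cv2.INTER_CUBIC))
E
```

```text
p1 54 [439.   -1.8 175.6] 1208.1819972454155
  ring 35 [419.   2.  20.] [453.  32.  34.] [436.   17.3  27.3]
p2 53 [ 469.4 -114.4  223.2] 1208.1819972454155
  ring 48 [ 446. -117.   18.] [489. -74.  32.] [467.8 -95.4  24.6]
p3 47 [ 459.8 -187.3  150.6] 1208.1819972454155
  ring 55 [ 433. -210.   18.] [ 484. -156.   35.] [ 458.3 -182.9   26.5]
p4 49 [ 431.9 -320.7  242.6] 1208.1819972454155
  ring 75 [ 392. -362.   18.] [ 457. -297.   35.] [ 424.6 -329.2   26.1]
rail ((576.1762084960938, -244.46559143066406), (90.65077209472656, 329.5413818359375), 2.903376817703247) 21.161821565326225
stub 1 [ 618.  -373.8   26.9] [299. 169.]
stub 1 [ 617.8 -379.5   27.3] [301. 169.]
stub 1 [ 616.5 -325.2   27. ] [282. 170.]
stub 1 [ 614.5 -296.6   26.5] [272. 171.]
stub 1 [ 613.8 -322.3   26. ] [281. 171.]
stub 1 [ 613.4 -336.5   26.5] [286. 171.]
stub 1 [ 614.3 -202.2   26.1] [239. 172.]
stub 1 [ 613.  -245.1   26.9] [254. 172.]
stub 1 [ 612.9 -253.6   26.3] [257. 172.]
stub 1 [ 612.5 -262.2   27.1] [260. 172.]
stub 2 [ 610.3 -282.1   29.3] [267.  172.5]
stub 1 [ 608.8 -390.5   28.3] [305. 172.]
st
[... 3213 characters left out ...]
5.4 -308.7   27.3] [277. 195.]
stub 1 [ 544.4 -339.8   29.8] [288. 195.]
stub 1 [ 546.9 -155.1   27.2] [223. 196.]
stub 1 [ 545.9 -192.    26.9] [236. 196.]
stub 1 [ 543.5 -277.4   26.5] [266. 196.]
stub 1 [ 541.5 -348.5   26.5] [291. 196.]
stub 1 [ 541.7 -240.3   26.3] [253. 197.]
stub 1 [ 540.  -300.    26.6] [274. 197.]
stub 1 [ 540.8 -166.4   27.8] [227. 198.]
stub 1 [ 538.9 -234.6   28.6] [251. 198.]
stub 1 [ 537.9 -271.5   26.7] [264. 198.]
stub 1 [ 537.8 -277.2   26.2] [266. 198.]
stub 1 [ 537.4 -291.4   26.1] [271. 198.]
stub 1 [ 536.3 -126.5   27.5] [213. 200.]
stub 1 [ 532.9 -146.2   26.8] [220. 201.]
stub 1 [531.5 -97.8  26.1] [203. 202.]
[ 579.5 -457.1   13.9]
[573.6 -26.9  23.4]
```

View pics/c1.png

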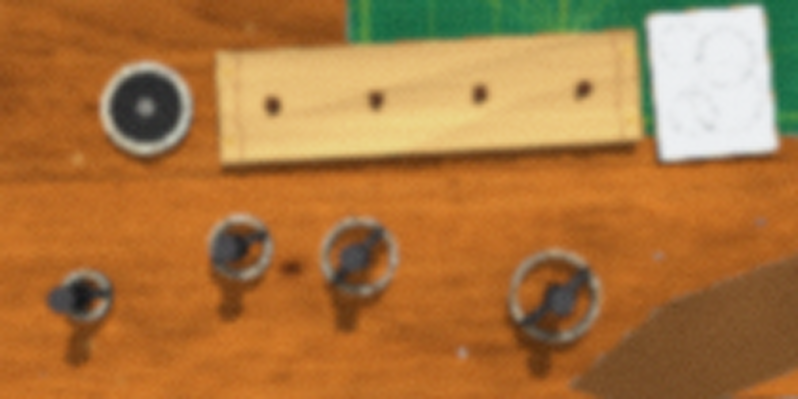

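View pics/c2.png

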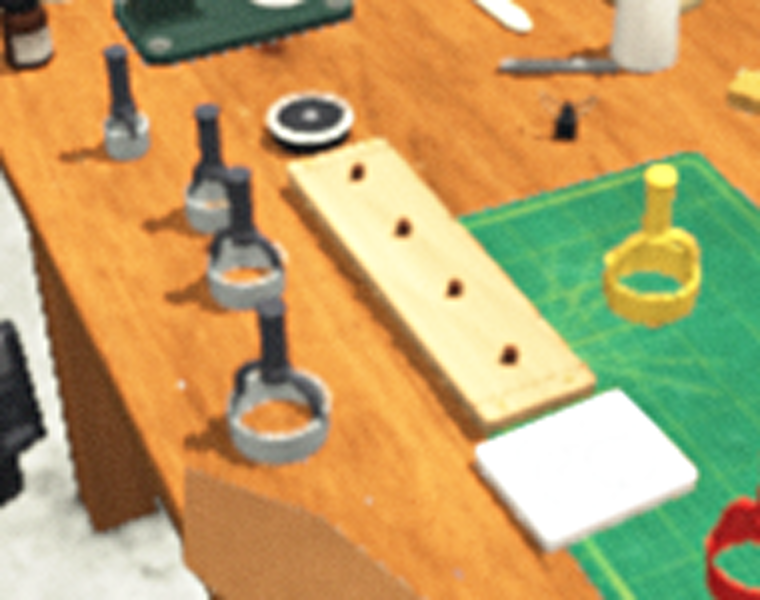

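The crops show the ring sizes rising along the row from left to right, the stubs in line, and the pad on the right. A brown strip lies near the largest punch. I'll check that strip's height and refine the shank positions.

```bash
python3 - <<'E'
from h import *
for cam,lst in (("top",[(161,239),(203,226),(234,229),(286,238)]),("side",[(181,156),(204,180),(211,195),(219,228)])):
    d=np.load(cam+"0.npz");P=pts(cam,d["D"])
    for (u,v),H in zip(lst,(94,99,103,108)):
        w=P[max(v-30,0):v+31,u-22:u+23].reshape(-1,3); c=P[...,:2][0,0]
        h=w[(w[:,2]>H-7)&(w[:,2]<H+6)]; h=h[np.linalg.norm(h[:,:2]-np.median(h[:,:2],0),axis=1)<14]
        g=w[(w[:,2]>19)&(w[:,2]<33)];g=g[np.linalg.norm(g[:,:2]-np.median(h[:,:2],0),axis=1)<42]
        A=np.c_[g[:,:2],np.ones(len(g))];s=np.linalg.lstsq(A,(g[:,:2]**2).sum(1),rcond=None)[0];cx=s[:2]/2
        print(cam,len(h),"top",((h.min(0)+h.max(0))/2).round(1),"ring fit",len(g),cx.round(1),2*np.sqrt(s[2]+cx@cx).round(1))
d=np.load("top0.npz");P=pts("top",d["D"])
for u,v in[(305,258),(320,255),(325,240),(360,235),(400,220),(450,200),(485,190)]:
    print((u,v),np.median(P[v-2:v+3,u-2:u+3].reshape(-1,3),0).round())
E
```

```text
top 45 top [435.2  20.3  95. ] ring fit 34 [435.2  19.7] 33.0
top 44 top [467.7 -94.6  98.9] ring fit 47 [467.9 -95.2] 43.0
top 44 top [ 458.6 -184.   103. ] ring fit 53 [ 458.6 -184. ] 52.8
top 43 top [ 424.5 -328.5  108. ] ring fit 71 [ 424.9 -328.8] 63.0
side 18 top [435.1  17.9  92.5] ring fit 41 [434.3  19.6] 33.2
side 40 top [ 459.2 -185.7   98.7] ring fit 84 [ 457.9 -185.3] 51.8
side 33 top [ 425.7 -330.6  103.1] ring fit 18 [ 427.7 -322.6] 51.0
side 44 top [ 424.5 -331.1  106.2] ring fit 126 [ 424.3 -330.8] 62.0
(305, 258) [ 364. -384.    6.]
(320, 255) [ 372. -427.    6.]
(325, 240) [ 413. -443.    5.]
(360, 235) [ 425. -544.    6.]
(400, 220) [ 465. -660.    6.]
(450, 200) [ 518. -805.    6.]
(485, 190) [ 544. -904.    7.]
```

move_arm:
  commands:
    - [2.7,-0.86,0.2,0,0,-2,0.1]
    - [5.4,-1.72,0.4,0,0,-4,0.1]
    - [8.1,-2.6,0.6,0,0,-6,0.1]
    - [10.88,-3.44,0.8,0,0,-8,0.1]
    - [10.88,-3.44,0.8,0,0,-10,0.1]
    - [10.88,-3.44,0.8,0,0,-12,0.1]
    - [10.88,-3.44,0.8,0,0,-13.64,0.1]
    - [10.88,-3.44,0.8,0,0,-13.64,0.1]
    - [10.88,-3.44,0.8,0,0,-13.64,0.1]

```text
t: 1.23
eef_pos: [424.3, -329.6, 229.1]
ee_rot: [-2.223, -2.216, -0.002]
wrist_force: [0.4, 0.2, 0.1]
gripper_width: 46.7
```

```bash
cat >> h.py <<'E'
def go(x,y,z,yaw=90.):
    s=r.state();R0=Ro.from_rotvec(s["ee_rot"]);p=np.array(s["eef_pos"])
    T=Ro.from_matrix(np.c_[[0,1,0],[1,0,0],[0,0,-1.]])
    print("t",round(s["t"],2),"p",p.round(1),"w",round(s["gripper_width"],1),"f",s["wrist_force"].round(1),
     "cmd",(R0.inv().apply(np.array([x,y,z])-p)/25).round(2),((R0.inv()*T).as_rotvec(degrees=True)/5).round(2),"q",s["qpos"].round(2))
E
python3 - <<'E'
from h import *
go(424.6,-329.5,85)
st=r.state();I,D=r.get_image("wrist");cv2.imwrite("pics/w1.png",I[:,:,::-1]);P=pts("wrist",D,st)
m=(P[...,2]>100)&(P[...,2]<113)&(np.hypot(P[...,0]-424,P[...,1]+330)<40);print(m.sum(),P[m].mean(0),P[m].min(0),P[m].max(0))
E
```

```text
t 1.23 p [ 424.3 -329.6  229.1] w 46.7 f [0.4 0.2 0.1] cmd [-0.01  0.02  5.77] [-0.01 -0.03 -0.03] q [-0.77  0.07  1.44  0.    1.64 -0.76]
400 [ 426.30441254 -328.66716486  107.41944602] [ 416.31444669 -338.70957965  103.96246792] [ 436.22194687 -319.59449396  109.51707986]
```

View pics/w1.png

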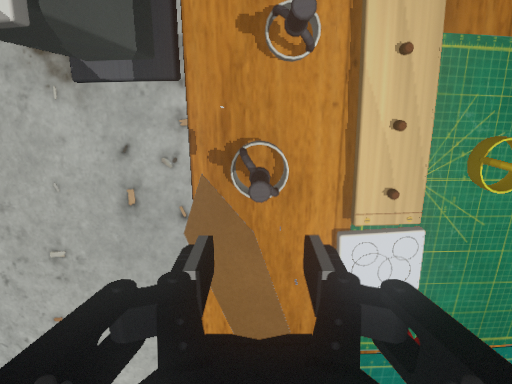

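Wrist view: the largest punch's shank is at (260,185), and stubs 4, 3 and 2 are at (392,194), (399,125) and (405,48). The position agrees to within 2 mm. Next I descend, grip and lift.

move_arm:
  commands:
    - [0,0.03,2,0,-0.03,-0.03,0.1]
    - [0,0.03,4,0,-0.03,-0.03,0.1]
    - [0,0.03,5,0,-0.03,-0.03,0.1]
    - [0,0.03,5.8,0,-0.03,-0.03,0.1]
    - [0,0.03,5.8,0,-0.03,-0.03,0.1]
    - [0,0.03,5.8,0,-0.03,-0.03,-1]
    - [0,0.03,5.8,0,-0.03,-0.03,-1]
    - [0,0.03,5.8,0,-0.03,-0.03,-1]
    - [0,0.03,5.8,0,-0.03,-0.03,-1]
    - [0,0.03,5.8,0,-0.03,-0.03,-1]
    - [0,0.03,5.8,0,-0.03,-0.03,-1]

```text
t: 2.65
eef_pos: [425.7, -330.1, 85.8]
ee_rot: [2.22, 2.219, -0.001]
wrist_force: [-1.2, -0.6, 5.4]
gripper_width: 16.3
```

```bash
python3 - <<'E'
from h import *
go(579,-355.7,84+21+40)
E
```

```text
t 2.65 p [ 425.7 -330.1   85.8] w 16.3 f [-1.2 -0.6  5.4] cmd [-1.03  6.14 -2.36] [ 0.01  0.03 -0.  ] q [-0.76  0.15  1.63 -0.    1.35 -0.76]
```

move_arm:
  commands:
    - [0,0,-0.8,0,0,0,-1]
    - [0,0,-1.8,0,0,0,-1]
    - [0,0,-2.8,0,0,0,-1]
    - [-0.2,1.2,-2.9,0,0,0,-1]
    - [-0.4,2.5,-2.9,0,0,0,-1]
    - [-0.6,3.8,-2.9,0,0,0,-1]
    - [-0.9,5.0,-2.9,0,0,0,-1]
    - [-1.0,5.8,-2.9,0,0,0,-1]
    - [-1.03,6.14,-2.9,0,0,0,-1]
    - [-1.03,6.14,-2.9,0,0,0,-1]
    - [-1.03,6.14,-2.9,0,0,0,-1]

```text
t: 4.03
eef_pos: [578.2, -355.5, 158.2]
ee_rot: [2.221, 2.22, -0.002]
wrist_force: [0.1, -0.0, -3.1]
gripper_width: 16.4
```

```bash
cat >> h.py <<'E'
def stubs(P):
    from scipy import ndimage as nd
    P=P.copy();P[...,:2]-=0
    m=(P[...,2]>28)&(P[...,2]<38)&(abs(P[...,0]-577)<30)
    l,n=nd.label(m)
    for i in range(1,n+1):
        if (l==i).sum()>15: q=P[l==i];print("stub?",len(q),((q.min(0)+q.max(0))/2).round(1),(q.max(0)-q.min(0)).round())
E
python3 - <<'E'
from h import *
go(579,-355.7,84+21+40)
st=r.state();I,D=r.get_image("wrist");cv2.imwrite("pics/w2.png",I[:,:,::-1]);P=pts("wrist",D,st);stubs(P)
I,D=r.get_image("side");cv2.imwrite("pics/s2.png",cv2.resize(I[130:300,130:370,::-1],None,fx=3,fy=3))
E
```

```text
t 4.03 p [ 578.2 -355.5  158.2] w 16.4 f [ 0.1 -0.  -3.1] cmd [-0.01  0.03  0.53] [ 0.    0.02 -0.01] q [-0.63  0.4   1.17 -0.    1.57 -0.63]
stub? 172 [ 579.1 -277.7   31.5] [11. 12.  7.]
stub? 140 [ 581.2 -355.6   31.7] [11. 11.  7.]
```

View pics/w2.png

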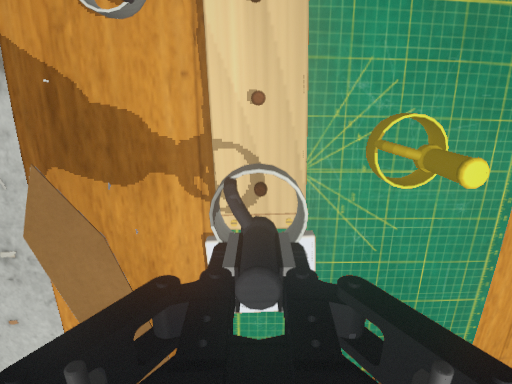

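View pics/s2.png

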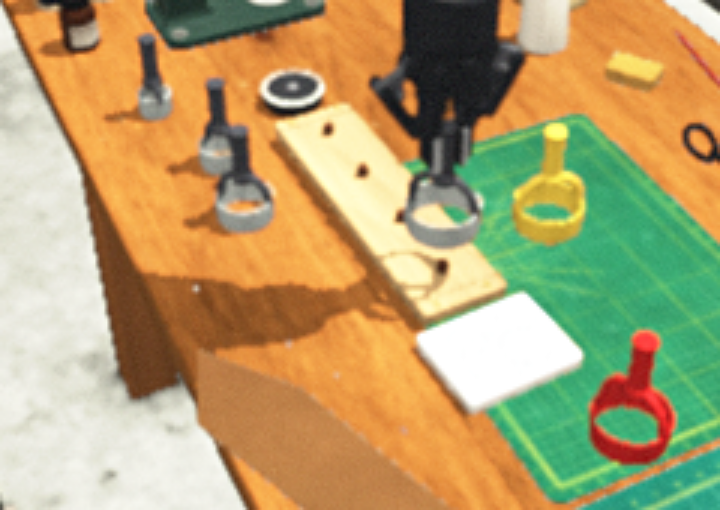

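The punch hangs upright in the grip and stub 4 is inside the ring outline, with the stub readings agreeing within 2 mm. I'll lower it gently.

move_arm:
  commands:
    - [0,0.07,0,0,0,0,-1]
    - [0,0.07,0.5,0,0,0,-1]
    - [0,0.07,1.0,0,0,0,-1]
    - [0,0.07,1.4,0,0,0,-1]
    - [0,0.07,1.7,0,0,0,-1]
    - [0,0.07,1.9,0,0,0,-1]
    - [0,0.07,2.0,0,0,0,-1]
    - [0,0.07,2.04,0,0,0,-1]
    - [0,0.07,2.06,0,0,0,-1]

```text
t: 5.25
eef_pos: [580.4, -355.9, 107.7]
ee_rot: [2.22, 2.219, -0.001]
wrist_force: [-0.5, 0.4, -3.3]
gripper_width: 16.9
```

```bash
python3 - <<'E'
from h import *
go(580,-355.6,106.8)
E
```

```text
t 5.25 p [ 580.4 -355.9  107.7] w 16.9 f [-0.5  0.4 -3.3] cmd [ 0.01 -0.01  0.04] [ 0.02  0.03 -0.01] q [-0.63  0.43  1.23 -0.    1.48 -0.63]
```

move_arm:
  commands:
    - [0,0,0.04,0,0,0,-1]
    - [0,0,0.06,0,0,0,-1]
    - [0,0,0.06,0,0,0,-1]

```text
t: 5.62
eef_pos: [580.5, -356.1, 107.0]
ee_rot: [2.219, 2.218, -0.001]
wrist_force: [-0.4, -0.0, 0.4]
gripper_width: 16.9
```

Contact is made: the wrist force went from -3.3 N to about 0. Release and rise.

move_arm:
  commands:
    - [0,0,0,0,0,0,-0.3]
    - [0,0,0,0,0,0,0]
    - [0,0,0,0,0,0,0]
    - [0,0,-1,0,0,0,0]
    - [0,0,-2.5,0,0,0,0]
    - [0,0,-4,0,0,0,0]
    - [0,0,-4.5,0,0,0,0]
    - [0,0,-4.5,0,0,0,0]

```text
t: 6.62
eef_pos: [580.5, -355.9, 220.2]
ee_rot: [2.218, 2.217, -0.001]
wrist_force: [-0.6, -0.7, -0.8]
gripper_width: 42.9
```

```bash
python3 - <<'E'
from h import *
go(458.7,-184.7,80)
E
```

```text
t 6.62 p [ 580.5 -355.9  220.2] w 42.9 f [-0.6 -0.7 -0.8] cmd [ 6.87 -4.9   5.56] [ 0.04  0.05 -0.01] q [-0.63  0.39  1.07 -0.    1.68 -0.63]
```

move_arm:
  commands:
    - [1.7,-1.2,0,0,0,0,0.1]
    - [3.4,-2.4,0,0,0,0,0.1]
    - [5.1,-3.6,0,0,0,0,0.1]
    - [6.87,-4.9,0,0,0,0,0.1]
    - [6.87,-4.9,0.5,0.04,0.05,0,0.1]
    - [6.87,-4.9,2,0.04,0.05,0,0.1]
    - [6.87,-4.9,3.5,0.04,0.05,0,0.1]
    - [6.87,-4.9,4.7,0.04,0.05,0,0.1]
    - [6.87,-4.9,5.5,0.04,0.05,0,0.1]
    - [6.87,-4.9,5.56,0.04,0.05,0,0.1]
    - [6.87,-4.9,5.56,0.04,0.05,0,-1]
    - [6.87,-4.9,5.56,0.04,0.05,0,-1]
    - [6.87,-4.9,5.56,0.04,0.05,0,-1]
    - [6.87,-4.9,5.56,0.04,0.05,0,-1]
    - [6.87,-4.9,5.56,0.04,0.05,0,-1]
    - [6.87,-4.9,5.56,0.04,0.05,0,-1]

```text
t: 8.62
eef_pos: [459.3, -185.1, 80.7]
ee_rot: [2.22, 2.219, 0.001]
wrist_force: [1.3, -1.4, 3.2]
gripper_width: 16.3
```

```bash
python3 - <<'E'
from h import *
go(578,-277.7,82)
I,D=r.get_image("side");cv2.imwrite("pics/s3.png",cv2.resize(I[130:300,130:370,::-1],None,fx=3,fy=3))
E
```

```text
t 8.62 p [ 459.3 -185.1   80.7] w 16.3 f [ 1.3 -1.4  3.2] cmd [-3.7   4.75 -0.04] [ 0.03  0.01 -0.01] q [-0.5   0.06  1.74 -0.    1.33 -0.5 ]
```

View pics/s3.png

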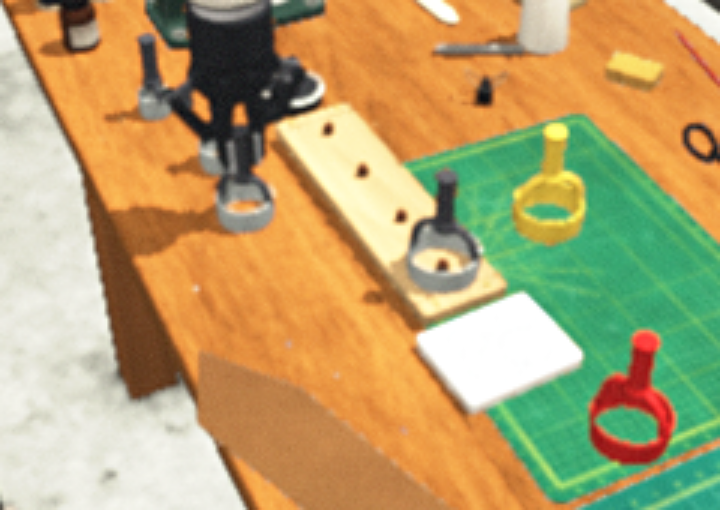

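Punch 66 stands upright over stub 4 at (442,260) and punch 56 is gripped. Carry it to stub 3.

move_arm:
  commands:
    - [0,0,-0.8,0,0,0,-1]
    - [0,0,-1.8,0,0,0,-1]
    - [0,0,-2.8,0,0,0,-1]
    - [-0.9,1.2,-2.9,0,0,0,-1]
    - [-1.8,2.4,-2.9,0,0,0,-1]
    - [-2.8,3.6,-2.9,0,0,0,-1]
    - [-3.4,4.4,-2.9,0,0,0,-1]
    - [-3.7,4.75,-2.9,0,0,0,-1]
    - [-3.7,4.75,-2.9,0,0,0,-1]
    - [-3.7,4.75,-2.4,0,0,0,-1]
    - [-3.7,4.75,-1.9,0,0,0,-1]
    - [-3.7,4.75,-1.5,0,0,0,-1]
    - [-3.7,4.75,-1.2,0,0,0,-1]
    - [-3.7,4.75,-1.0,0,0,0,-1]
    - [-3.7,4.75,-0.92,0,0,0,-1]
    - [-3.7,4.75,-0.88,0,0,0,-1]
    - [-3.7,4.75,-0.86,0,0,0,-1]

```text
t: 10.8
eef_pos: [578.2, -277.8, 102.9]
ee_rot: [2.22, 2.219, 0.001]
wrist_force: [0.4, -0.1, -2.0]
gripper_width: 16.4
```

move_arm:
  commands:
    - [0,0,0.04,0,0,0,-1]
    - [0,0,0.06,0,0,0,-1]
    - [0,0,0.06,0,0,0,-1]

```text
t: 11.18
eef_pos: [578.3, -277.9, 101.9]
ee_rot: [2.219, 2.218, 0.002]
wrist_force: [0.1, -0.6, -0.7]
gripper_width: 16.8
```

move_arm:
  commands:
    - [0,0,0.02,0,0,0,-1]
    - [0,0,0.03,0,0,0,-1]

```text
t: 11.42
eef_pos: [578.4, -278.0, 101.7]
ee_rot: [2.219, 2.218, 0.002]
wrist_force: [-1.5, 0.7, 2.9]
gripper_width: 16.6
```

Down. Release, rise and go above punch 46.

move_arm:
  commands:
    - [0,0,0,0,0,0,-0.3]
    - [0,0,0,0,0,0,0]
    - [0,0,0,0,0,0,0]
    - [0,0,-1,0,0,0,0]
    - [0,0,-2.5,0,0,0,0]
    - [0,0,-4,0,0,0,0]
    - [0,0,-4.6,0,0,0,0.1]
    - [1.8,-1.1,-4.6,0,0,0,0.1]
    - [3.6,-2.2,-4.6,0,0,0,0.1]
    - [5.4,-3.3,-4.6,0,0,0,0.1]
    - [7.3,-4.42,-4.6,0,0,0,0.1]
    - [7.3,-4.42,-4.6,0,0,0,0.1]
    - [7.3,-4.42,-4.6,0,0,0,0.1]

```text
t: 13.05
eef_pos: [467.6, -95.3, 215.4]
ee_rot: [2.219, 2.218, 0.001]
wrist_force: [0.8, -0.6, 0.1]
gripper_width: 46.8
```

```bash
python3 - <<'E'
from h import *
go(467.9,-95.1,76)
st=r.state();I,D=r.get_image("wrist");P=pts("wrist",D,st);stubs(P)
for (x,y),H in (((468,-95),99),((435,20),94)):
    m=(P[...,2]>H-4)&(P[...,2]<H+4)&(np.hypot(P[...,0]-x,P[...,1]-y)<25)
    if m.any(): print(m.sum(),((P[m].min(0)+P[m].max(0))/2).round(1))
E
```

```text
t 13.05 p [467.6 -95.3 215.4] w 46.8 f [ 0.8 -0.6  0.1] cmd [ 0.02 -0.01  5.58] [ 0.04  0.03 -0.  ] q [-0.32 -0.07  1.6  -0.    1.61 -0.32]
stub? 92 [ 574.3 -122.    31.4] [11. 11.  6.]
stub? 81 [ 576.2 -199.1   31.2] [12. 12.  6.]
413 [469.2 -94.6  98. ]
547 [436.4  21.   93.3]
```

move_arm:
  commands:
    - [0.02,0.03,1.5,0.04,0.03,0,0.1]
    - [0.02,0.03,3,0.04,0.03,0,0.1]
    - [0.02,0.03,4.5,0.04,0.03,0,0.1]
    - [0.02,0.03,5.4,0.04,0.03,0,0.1]
    - [0.02,0.03,5.58,0.04,0.03,0,0.1]
    - [0.02,0.03,5.58,0.04,0.03,0,-1]
    - [0.02,0.03,5.58,0.04,0.03,0,-1]
    - [0.02,0.03,5.58,0.04,0.03,0,-1]
    - [0.02,0.03,5.58,0.04,0.03,0,-1]
    - [0.02,0.03,5.58,0.04,0.03,0,-1]
    - [0.02,0.03,5.58,0.04,0.03,0,-1]

```text
t: 14.48
eef_pos: [469.9, -95.9, 77.0]
ee_rot: [2.221, 2.219, 0.002]
wrist_force: [1.2, -1.7, 3.7]
gripper_width: 16.5
```

```bash
python3 - <<'E'
from h import *
go(575.5,-199.7,97)
E
```

```text
t 14.47 p [469.9 -95.9  77. ] w 16.5 f [ 1.2 -1.7  3.7] cmd [-4.15  4.23 -0.79] [ 0.03  0.01 -0.01] q [-0.32  0.03  1.78 -0.    1.32 -0.32]
```

move_arm:
  commands:
    - [0,0,-0.8,0,0,0,-1]
    - [0,0,-1.8,0,0,0,-1]
    - [0,0,-2.8,0,0,0,-1]
    - [-1.0,1.0,-2.9,0,0,0,-1]
    - [-2.0,2.0,-2.9,0,0,0,-1]
    - [-3.1,3.2,-2.9,0,0,0,-1]
    - [-3.8,3.9,-2.9,0,0,0,-1]
    - [-4.15,4.23,-2.9,0,0,0,-1]
    - [-4.15,4.23,-2.9,0,0,0,-1]
    - [-4.15,4.23,-2.4,0,0,0,-1]
    - [-4.15,4.23,-1.9,0,0,0,-1]
    - [-4.15,4.23,-1.5,0,0,0,-1]
    - [-4.15,4.23,-1.2,0,0,0,-1]
    - [-4.15,4.23,-1.0,0,0,0,-1]
    - [-4.15,4.23,-0.92,0,0,0,-1]
    - [-4.15,4.23,-0.88,0,0,0,-1]
    - [-4.15,4.23,-0.84,0,0,0,-1]

```text
t: 16.6
eef_pos: [575.8, -199.9, 98.7]
ee_rot: [2.22, 2.218, 0.002]
wrist_force: [0.4, 0.1, -2.3]
gripper_width: 16.5
```

move_arm:
  commands:
    - [0,0,0.03,0,0,0,-1]
    - [0,0,0.03,0,0,0,-1]

```text
t: 16.85
eef_pos: [575.9, -200.0, 98.3]
ee_rot: [2.22, 2.218, 0.002]
wrist_force: [0.2, -0.3, -1.4]
gripper_width: 16.7
```

move_arm:
  commands:
    - [0,0,0.03,0,0,0,-1]
    - [0,0,0.04,0,0,0,-1]

```text
t: 17.1
eef_pos: [576.0, -200.0, 98.0]
ee_rot: [2.22, 2.218, 0.002]
wrist_force: [-1.6, 0.5, 3.1]
gripper_width: 16.8
```

move_arm:
  commands:
    - [0,0,0,0,0,0,-0.3]
    - [0,0,0,0,0,0,0]
    - [0,0,0,0,0,0,0]
    - [0,0,-1,0,0,0,0]
    - [0,0,-2.5,0,0,0,0]
    - [0,0,-4,0,0,0,0]
    - [0,0,-4.7,0,0,0,0.1]
    - [1.8,-1.8,-4.7,0,0,0,0.1]
    - [3.6,-3.6,-4.7,0,0,0,0.1]
    - [5.4,-5,-4.7,0,0,0,0.1]
    - [7.2,-5.6,-4.7,0,0,0,0.1]
    - [8.81,-5.6,-4.7,0,0,0,0.1]
    - [8.81,-5.6,-4.7,0,0,0,0.1]
    - [8.81,-5.6,-4.7,0,0,0,0.1]

```text
t: 18.85
eef_pos: [435.6, 20.3, 214.0]
ee_rot: [2.22, 2.218, 0.0]
wrist_force: [0.5, -0.6, -0.4]
gripper_width: 47.1
```

```bash
python3 - <<'E'
from h import *
go(436,20.2,70.5)
I,D=r.get_image("side");cv2.imwrite("pics/s4.png",cv2.resize(I[100:300,130:370,::-1],None,fx=3,fy=3))
E
```

```text
t 18.85 p [435.6  20.3 214. ] w 47.1 f [ 0.5 -0.6 -0.4] cmd [0.01 0.   5.74] [ 0.03  0.03 -0.01] q [-0.08 -0.16  1.68 -0.    1.62 -0.08]
```

View pics/s4.png

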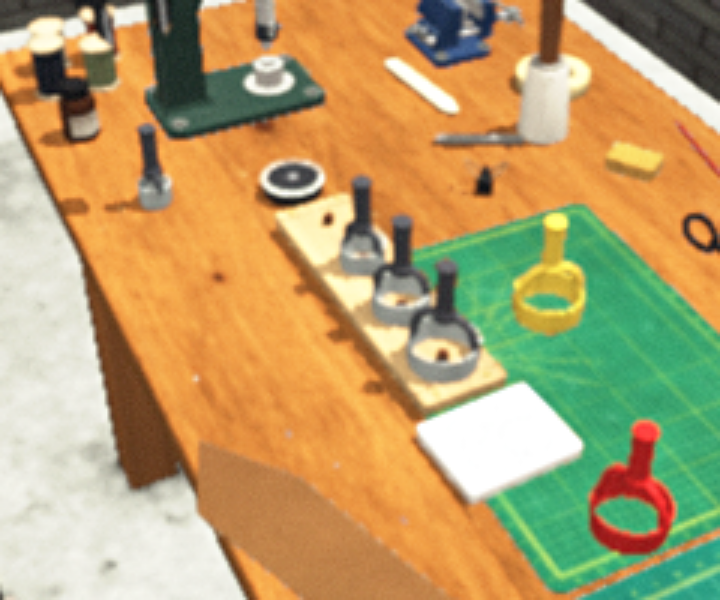

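Three punches stand over stubs 4, 3 and 2 in the right order. Stub 1 at (328,218) is free. Now the smallest.

move_arm:
  commands:
    - [0,0.01,1.5,0.03,0.03,0,0.1]
    - [0,0.01,3,0.03,0.03,0,0.1]
    - [0,0.01,4.5,0.03,0.03,0,0.1]
    - [0,0.01,5.5,0.03,0.03,0,0.1]
    - [0,0.01,5.7,0.03,0.03,0,0.1]
    - [0,0.01,5.7,0.03,0.03,0,-1]
    - [0,0.01,5.7,0.03,0.03,0,-1]
    - [0,0.01,5.7,0.03,0.03,0,-1]
    - [0,0.01,5.7,0.03,0.03,0,-1]
    - [0,0.01,5.7,0.03,0.03,0,-1]
    - [0,0.01,5.7,0.03,0.03,0,-1]

```text
t: 20.27
eef_pos: [437.4, 19.4, 72.7]
ee_rot: [2.222, 2.218, 0.003]
wrist_force: [0.2, -1.5, 5.0]
gripper_width: 16.7
```

```bash
python3 - <<'E'
from h import *
go(573.7,-121.9,92)
E
```

```text
t 20.27 p [437.4  19.4  72.7] w 16.7 f [ 0.2 -1.5  5. ] cmd [-5.64  5.46 -0.75] [ 0.03  0.   -0.02] q [-0.09 -0.06  1.88 -0.    1.32 -0.08]
```

move_arm:
  commands:
    - [0,0,-0.8,0,0,0,-1]
    - [0,0,-1.8,0,0,0,-1]
    - [0,0,-2.8,0,0,0,-1]
    - [-1.4,1.3,-2.9,0,0,0,-1]
    - [-2.8,2.7,-2.9,0,0,0,-1]
    - [-4.2,4.1,-2.9,0,0,0,-1]
    - [-5.2,5.0,-2.9,0,0,0,-1]
    - [-5.64,5.46,-2.9,0,0,0,-1]
    - [-5.64,5.46,-2.9,0,0,0,-1]
    - [-5.64,5.46,-2.9,0,0,0,-1]

```text
t: 21.52
eef_pos: [572.5, -120.6, 145.3]
ee_rot: [2.222, 2.22, 0.002]
wrist_force: [1.0, 0.2, -1.3]
gripper_width: 17.0
```

```bash
python3 - <<'E'
from h import *
go(573.7,-121.9,94)
st=r.state();I,D=r.get_image("wrist");cv2.imwrite("pics/w5.png",I[:,:,::-1]);P=pts("wrist",D,st);stubs(P)
E
```

```text
t 21.52 p [ 572.5 -120.6  145.3] w 17.0 f [ 1.   0.2 -1.3] cmd [-0.05  0.04  2.05] [ 0.02 -0.01 -0.01] q [-0.31  0.21  1.45  0.    1.49 -0.3 ]
stub? 64 [ 594.8 -253.1   33.1] [ 8.  6. 10.]
stub? 77 [ 559.6 -259.2   33. ] [12. 14. 10.]
```

View pics/w5.png

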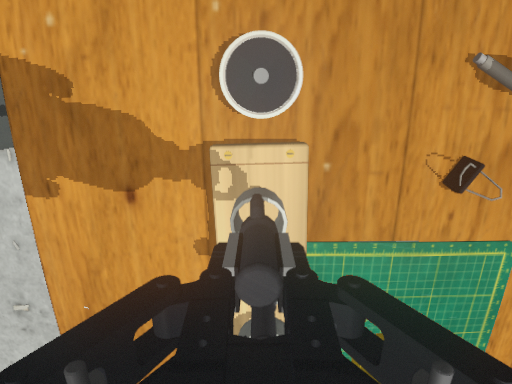

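The smallest punch hangs straight over the end of the rail at (258,215), hiding stub 1. I'll lower it at the measured position.

move_arm:
  commands:
    - [-0.05,0.04,0.4,0,0,0,-1]
    - [-0.05,0.05,0.8,0,0,0,-1]
    - [-0.05,0.05,1.2,0,0,0,-1]
    - [-0.05,0.05,1.5,0,0,0,-1]
    - [-0.05,0.05,1.75,0,0,0,-1]
    - [-0.05,0.05,1.9,0,0,0,-1]
    - [-0.05,0.05,1.98,0,0,0,-1]
    - [-0.05,0.05,2.02,0,0,0,-1]
    - [-0.05,0.05,2.05,0,0,0,-1]

```text
t: 22.7
eef_pos: [574.1, -121.8, 94.5]
ee_rot: [2.221, 2.22, 0.003]
wrist_force: [-0.0, -0.3, -1.4]
gripper_width: 16.8
```

move_arm:
  commands:
    - [0,0,0.03,0,0,0,-1]
    - [0,0,0.03,0,0,0,-1]

```text
t: 22.95
eef_pos: [574.3, -121.9, 94.0]
ee_rot: [2.221, 2.219, 0.004]
wrist_force: [-0.5, 0.6, -1.1]
gripper_width: 16.2
```

move_arm:
  commands:
    - [0,0,0.03,0,0,0,-1]
    - [0,0,0.04,0,0,0,-1]

```text
t: 23.2
eef_pos: [574.3, -122.0, 93.8]
ee_rot: [2.22, 2.219, 0.004]
wrist_force: [-2.3, -0.2, 3.9]
gripper_width: 16.8
```

move_arm:
  commands:
    - [0,0,0,0,0,0,-0.3]
    - [0,0,0,0,0,0,0]
    - [0,0,0,0,0,0,0]
    - [0,0,-1,0,0,0,0]
    - [0,0,-2.5,0,0,0,0]
    - [0,0,-4,0,0,0,0]
    - [0,0,-4.9,0,0,0,0]
    - [0,-2,-5,0,0,0,0]
    - [0,-4,-5,0,0,0,0]
    - [0,-6,-5,0,0,0,0]
    - [0,-8,-5,0,0,0,0]
    - [0,-8,-5,0,0,0,0]

```text
t: 24.7
eef_pos: [371.6, -121.5, 218.1]
ee_rot: [2.222, 2.217, 0.004]
wrist_force: [-0.2, -0.1, 0.2]
gripper_width: 43.0
```

```bash
python3 - <<'E'
from h import *
go(574,-122,94)
S=[(573.5,-122),(575.2,-199.7),(577.2,-277.6),(579.6,-355.7)]
for cam in("top","side"):
    I,D=r.get_image(cam);P=pts(cam,D)
    cv2.imwrite(f"pics/{cam}6.png",cv2.resize(I[150:250,150:350,::-1] if cam=="top" else I[130:280,170:340,::-1],None,fx=4,fy=4))
    for (x,y),H,dd in zip(S,(115,120,124,129),(36,46,56,66)):
        w=P.reshape(-1,3);w=w[np.hypot(w[:,0]-x,w[:,1]-y)<39];h=w[(w[:,2]>H-7)&(w[:,2]<H+6)]
        g=w[(w[:,2]>42)&(w[:,2]<52)];A=np.c_[g[:,:2],np.ones(len(g))];s=np.linalg.lstsq(A,(g[:,:2]**2).sum(1),rcond=None)[0];c=s[:2]/2
        print(cam,dd,"top",((h.min(0)+h.max(0))/2).round(1) if len(h) else None,"ring",len(g),c.round(1),(2*np.sqrt(s[2]+c@c)).round(1),"stub",(x,y))
E
```

```text
t 24.7 p [ 371.6 -121.5  218.1] w 43.0 f [-0.2 -0.1  0.2] cmd [0.   8.08 4.99] [ 0.05  0.01 -0.03] q [-0.46 -0.27  1.76  0.    1.65 -0.46]
top 36 top [ 573.7 -120.   114.1] ring 26 [ 573.7 -120.1] 32.7 stub (573.5, -122)
top 46 top [ 575.  -198.3  119. ] ring 42 [ 575.1 -198.4] 42.9 stub (575.2, -199.7)
top 56 top [ 577.7 -276.   124. ] ring 50 [ 577.8 -276.3] 53.1 stub (577.2, -277.6)
top 66 top [ 580.3 -354.4  129.7] ring 64 [ 579.7 -354.8] 63.2 stub (579.6, -355.7)
side 36 top [ 573.4 -122.6  112.8] ring 38 [ 573.7 -121.1] 32.4 stub (573.5, -122)
side 46 top [ 574.9 -200.3  117.8] ring 49 [ 574.7 -200.9] 41.4 stub (575.2, -199.7)
side 56 top [ 577.5 -278.   121.8] ring 64 [ 577.2 -278.3] 51.8 stub (577.2, -277.6)
side 66 top [ 578.8 -357.1  126.7] ring 78 [ 579.7 -357. ] 61.8 stub (579.6, -355.7)
```

View pics/side6.png

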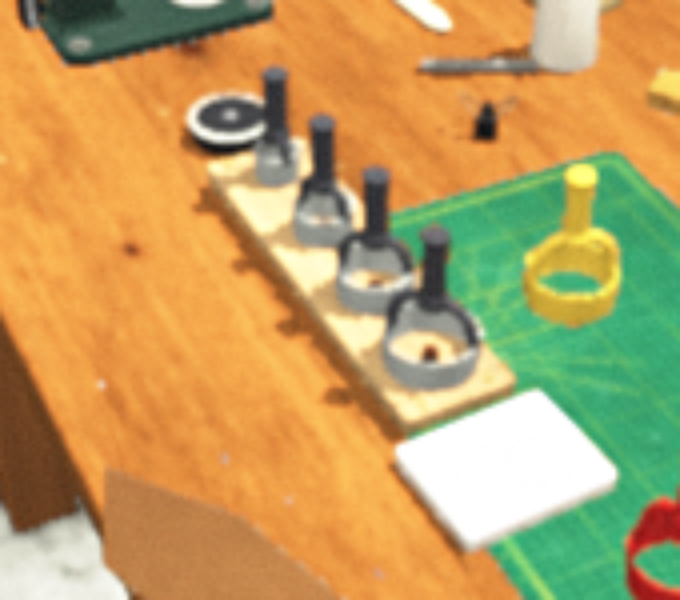

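View pics/top6.png

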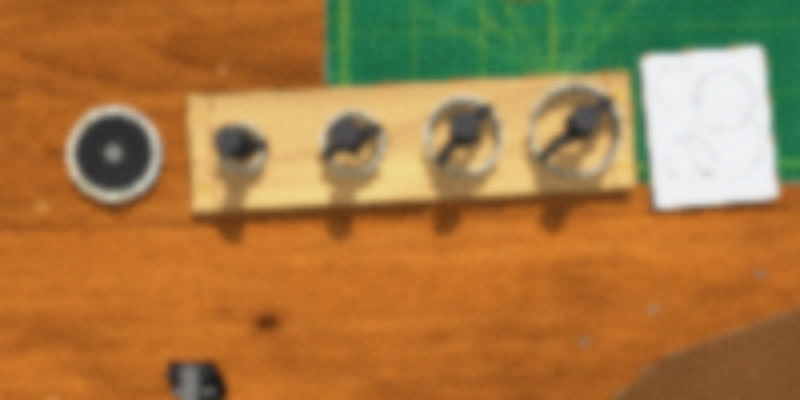

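All four punches stand upright over their stubs, within about 2 mm of centre. The sizes rise towards the white pad and the arm is clear.

```bash
python3 -c "
from plant import r
print(r.finish_job())"
```

```text
the job is handed in; nothing more can be done
None
```

All four punches are on the rail, one over each stub, and the job is handed in. `punch_66` is on stub 4 beside the white pad, then `punch_56` on stub 3, `punch_46` on stub 2 and `punch_36` on stub 1. I lowered each one until the wrist force showed contact before letting go.

- **Position:** in the last check, both cameras put every ring within about 2 mm of its stub. They differed from each other by 1 to 2.5 mm along the row, about what the calibration allows.
- **Upright and seated:** the tops were 113 to 130 mm above the table. The top camera matched the expected heights within 1 mm; the side camera read up to about 2 mm low.
- **Not seen directly:** the carried punch hid stub 1 in the wrist view, so I placed `punch_36` from earlier measurements. In the final check its ring read within 2 mm of that stub's measured position.
- **Limits:** the arm finished at about 25 s, clear of everything. The wrist forces reported at the end of each move stayed at or below about 5 N.

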